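# Load the tube warmer and set its stiff dial

## Robot

A 7-joint arm with a two-finger parallel gripper is mounted at the origin on the work surface. World frame = base frame: x ahead of the robot, y to its left, z up, the work surface at z = 0. Lengths are in mm, angles in rad, forces in N, time in s.
With the tool pointing down it reaches from about 400 to 900 mm from the base axis. Payload 5.6 kg.
Tool frame: the origin (TCP) lies midway between the tips of the shut fingers; the grasp point (between the pads) lies 19 mm behind it; x points along the fingers, y is the direction in which the jaws open and shut, and the axes are right-handed (so a half turn about x gives the same grasp; the last joint's range is limited). The gripper opens to 92 mm and grips with 3 to 60 N. Pads are 20 mm wide; open, the fingers measure 128 mm over their backs; the gripper's body (75 mm by 189 mm) begins 69 mm behind the grasp point.
Start: joints at [-1.202, 0.468, -0.012, 1.603, 0.006, 1.071, -0.056], TCP at [260.209, 595.651, 214.592] pointing down, gripper open.
Joint ranges: [-2.53, 2.53], [-0.31, 2.02], [-1.57, 1.55], [0.28, 2.44], [-1.29, 4.43], [0.15, 1.84], [-2.92, 2.92]. Speed limits (rad/s): [2.57, 2.57, 3.14, 3.14, 3.14, 3.14, 3.14].

## Interface

Orientations are given as a rotation vector (axis times angle).
In Python, from cell import robot, grip, kin, viewer gives the robot as it stands. Calls block until the motion is done:
- robot.movep(position, orientation): joint-space move of the TCP to a pose.
- robot.servo_line(position, feed=150, rotation=None): straight line of the TCP; rotation=None keeps the orientation; feed is the mean speed in mm/s.
- robot.goto_joints(angles): joint-space move.
- grip(opening, newtons=None): opening from 0.0 (shut) to 1.0 (fully open); newtons is the grip in N (None keeps the last); returns when the fingers have stopped.
- robot.hold(seconds).
- kin.ik(position, orientation): joint angles nearest the present ones, or None.
- robot.observe(): the state.
- viewer.read_camera(name): name is "side" or "top" or "wrist"; returns the picture (480x640x3 uint8, red, green, blue); there is no depth.
- viewer.camera_info(name): a dict with "camera_matrix" (3x3 intrinsics, pixels), "R" (3x3) and "t" (3): a world point X has camera coordinates R X + t. Camera axes: x right, y down, z forward; pixel columns grow to the right and rows downward; lengths in mm; the calibration is good to about 2 mm. A picture is of the moment at which its call begins: read the wrist's pose just before it. camera_info takes no time and is no camera call; for the wrist camera it gives the pose at the moment of the call.
A pose or a line that the arm cannot do raises robot.IKError and nothing moves.
- robot.job_done(): hands the job in, once; it reports no verdict.
Trained networks look in the newest picture that a camera, given by its name, has taken for a name from the list of things; names that differ only in an ending like _2 or _b are one class to them, and where a whole thing is asked for, a point or a joint stands for the part that bears it (a point fixed in the world has none). Each returns a list of dicts, best first, with "confidence" (0 to 1); they miss things now and then, are a little off and sometimes report something else, mostly with a low value. They report only what shows in the picture. A call takes as long as a camera call. They do not tell look-alikes from the thing itself.
- viewer.silhouettes(name, camera): "mask" (480x640 bool, what is visible of it).
- viewer.pinpoint(name, camera): "at" ([x, y, z] in mm, in the coordinates of the camera as it stood for that picture, good to about 4 mm: a listed point, or the origin of a listed thing).
The state is a dict: "t": time; "joints": joint angles; "joint_velocities": joint speeds; "joint_torque": joint torques, N m; "tcp_pos": TCP position; "tcp_rot": TCP orientation; "contact_force": force on the tool from outside, world axes, zero at the start; "wrist_torque": the same for the moment, N m; "grip_width": opening from 0.0 (shut) to 1.0 (fully open).
Only numpy, scipy, OpenCV 4.12 (cv2) and the standard library are available. Lean on these libraries where they do the work, as an engineer would, in place of code of your own. Each camera call takes 0.05 s, during which the arm holds its last target.

## Task

Take the tall vial out of the white tray and seat it upright, all the way down, in the round well of the small sample warmer on the steel sheet; then turn the warmer's stiff dial clockwise until its pointer is at the long raised mark. The warmer is light, stands loose and slips easily on the sheet, so push the dial down to its stop, by feel, and keep pressing through it while you turn, firmly enough that it neither spins nor slides out of place, but never harder than 20 N. Let go, and leave the two short vials standing in the tray.

Things in the scene. Friction and masses are not known exactly. Their poses are not given: they have to be found in the camera images.
- vial: Tall amber vial, upright, 26 mm diameter, 70 mm high with its black cap (same diameter, top 22 mm), 50 g. Origin at the centre of its underside, z up. Stands 12 mm deep in one of the tray's three holes, 58 mm proud. Best gripped about 52 mm above its underside, fingers closing along the tray's x, later along the warmer's x.
- short_a: Short amber vial with black cap, 26 mm diameter, 45 mm high, in another hole of the tray. Leave it standing there. Origin at the centre of its underside.
- short_b: A second short vial like short_a, in the remaining hole. Leave it standing there.
- tray: Fixed white tray block, 90 mm (x) x 200 mm (y) x 28 mm high, with a row of three holes (30 mm diameter, 12 mm deep) along y, 62 mm apart. Origin at the centre of its underside.
- sheet: Fixed polished steel sheet, 200 x 200 x 4 mm, on the bench; the warmer stands on it. Origin at the centre of its underside. The load of the warmer on this sheet, its own weight of 4 to 5.5 N (vial included) and your pressing together, must stay below 27 N.
- warmer: Sample warmer: loose box 100 (x) x 150 (y) x 55 mm high, about 0.4 kg, grey below, white on top, on four hard feet at x +-38, y +-63 mm that slip easily on the sheet (friction about 0.3, uncertain by 20 %). Origin at the centre of its underside, z up; front looks to its -x. In the flat top: well at y = +37 mm, dial at y = -37 mm.
- well (a point): Centre of the well's mouth in the warmer's top, 55 mm above its underside. The well is 30 mm in diameter, 20 mm deep with a flat floor and a 2 mm chamfer; a seated vial's origin lies 20 mm below this point and the vial stands 50 mm proud.
- dial (a joint): Dial angle j in rad, growing clockwise from above; 0 to 2.2, starts at 0 to 0.3; long raised mark at 1.40. The bar lies along, and the pointer to the -x of, a frame at yaw 0.7 - j in the warmer's. Turning takes 0.20 N m; it stays where left. Loose axial play (1.5 N), up to 6 mm, before its hard stop. 6 to 12 N down on the stop just keep the warmer from spinning; 15 N is safe.
- dial_grip (a point): On the dial's axis, fixed in the warmer 31 mm above its top (axes as the warmer's). The dial: black disc, 60 mm diameter, 6 mm thick, with an upright grip bar on it, 44 mm long, 14 mm thick, 36 mm high, a white pointer line along the bar's top to one end and on the disc. Pressed down to its stop, the disc's upper face is 19 +-5 mm below this point; unpressed it rides 0 to 6 mm higher.
- corner_l (a point): Upper front left corner of the warmer, at x -50, y +75, z 55 mm of its frame. Used to judge whether the warmer has moved.
- corner_r (a point): Upper front right corner of the warmer, at x -50, y -75, z 55 mm of its frame. Used likewise.
Things that resemble listed ones, but are neither listed nor needed, are in the scene too. Leave any red look-alike of the vial alone.

How it is judged:
By the outcome, as a careful person would: the job done as asked, in the order asked, and still so for the second after the job is handed in, with the robot touching nothing.
It also fails if it takes over 67 s, if anything falls off the work surface, if the arm or the gripper's body presses on something with over 40 N, if the wrist force passes 120 N, or if a joint passes its speed limit or range.

## Working session

There is one attempt and no reset: what is moved stays moved. The work goes in short steps, each a Python script; the robot and the scene stay as the last script left them, time stands still between calls to the robot, and variables do not carry over. Pictures are saved under pics/ and viewed, and the job is handed in when it is done.

```bash
ls; mkdir -p pics; python3 - <<'E'
from cell import robot, grip, kin, viewer
import cv2,numpy as np
print(robot.observe())
for c in ["side","top","wrist"]:
    im=viewer.read_camera(c); cv2.imwrite(f"pics/a_{c}.png",im[:,:,::-1])
    i=viewer.camera_info(c); R=np.array(i["R"]);t=np.array(i["t"])
    print(c,i["camera_matrix"],-R.T@t)
    for n in ["vial","tray","warmer","well","dial_grip","corner_l","corner_r","sheet","short_a"]:
        for d in viewer.pinpoint(n,c)[:4]:
            print(n,round(d["confidence"],2),np.round(R.T@(np.array(d["at"])-t),1))
print(robot.observe()["t"])
E
```

```text
pics
{'t': 0.0, 'joints': array([-1.20199874,  0.46838244, -0.01159629,  1.60361561,  0.00597547,
        1.0713897 , -0.05631321]), 'joint_velocities': array([ 9.81877149e-04, -6.16919962e-04, -2.73686650e-03,  3.84957499e-06,
        7.55670689e-04, -1.93045528e-03,  2.10382790e-04]), 'joint_torque': array([-5.63590438e-04, -5.20583940e+01, -1.27510898e-02, -2.43736053e+01,
       -5.66462323e-02,  1.72932300e-02,  1.62289771e-04]), 'tcp_pos': array([259.99671405, 595.10348405, 213.64023565]), 'tcp_rot': array([ 0.32172078,  1.54680002, -0.3244726 ]), 'contact_force': array([0.55349559, 0.38831535, 0.44827421]), 'wrist_torque': array([-0.00660302, -0.06175945,  0.05017475]), 'grip_width': 1.001857616247623}
side [[562.38541583   0.         320.17124852]
 [  0.         562.38541583 239.76398911]
 [  0.           0.           1.        ]] [ 51.23720654 565.47979538 604.86560129]
vial 0.58 [ 6.153e+02  2.020e+02 -5.000e-01]
vial 0.56 [518.4 237.5  16.2]
tray 0.8 [508.2 176.9   0.6]
tray 0.4 [ 538.8 -232.9   93.4]
warmer 0.88 [ 548.  -203.2    5.6]
well 0.67 [ 555.4 -161.7   61.6]
dial
[... 453 characters left out ...]
.38575867 -13.73429766 884.96420199]
vial 0.87 [515.  230.9  11.6]
vial 0.85 [606.7 206.1   0.7]
vial 0.22 [ 530.4 -232.9   88.1]
tray 0.27 [ 543.7 -201.5    9. ]
warmer 0.68 [ 542.6 -199.2   10.3]
well 0.54 [5.058e+02 1.701e+02 1.000e-01]
dial_grip 0.58 [ 532.8 -232.4   89.6]
corner_l 0.65 [ 477.1 -258.3   61.4]
corner_l 0.57 [ 515.8 -115.6   61.6]
corner_r 0.65 [ 477.1 -258.3   61.4]
corner_r 0.57 [ 515.8 -115.6   61.6]
sheet 0.61 [515.3 233.4  12.3]
short_a 0.77 [505.  175.3  17.5]
short_a 0.57 [498.7 109.   15.4]
wrist [[414.23359432   0.         319.75842007]
 [  0.         414.23359432 240.04957931]
 [  0.           0.           1.        ]] [183.17994721 629.45383645 384.35993669]
1.5
```

View pics/a_side.png

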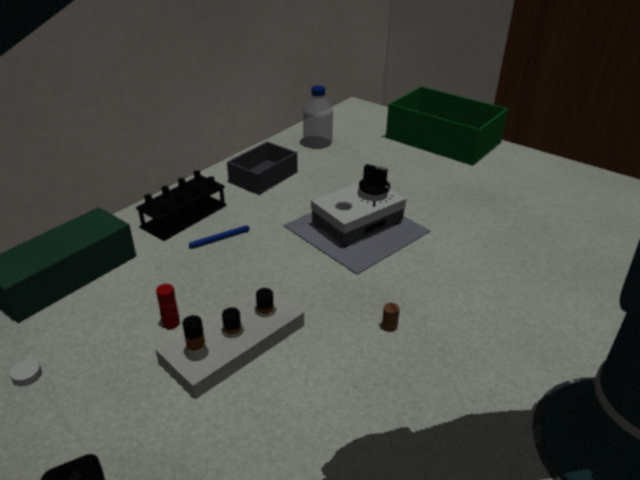

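View pics/a_top.png

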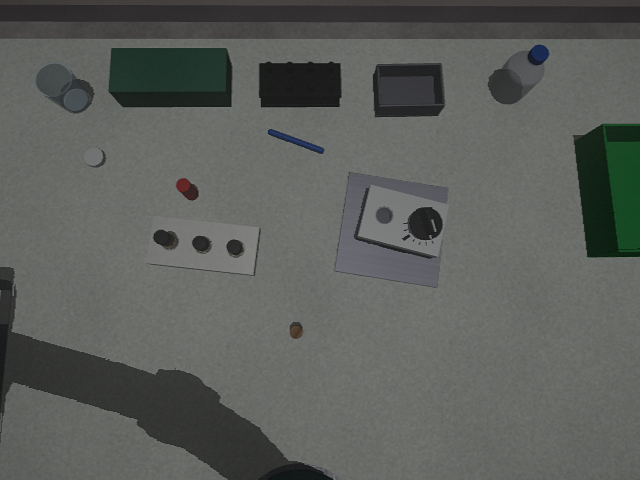

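The tall amber vial is the tray's left one (side 193,333; top 165,239). The red look-alike (side 168,305; top 187,188) stands beside the tray, and the loose amber piece (side 390,317; top 296,330) is outside it. Only the left one is amber, tall and in the tray. I'll confirm with a crop and a wrist view.

```bash
cat > h.py <<'E'
from cell import robot, grip, kin, viewer
import cv2,numpy as np
from scipy.spatial.transform import Rotation as Ro
def ori(yaw):  # tool x down, tool y along yaw in world
    x=np.array([0,0,-1.]);y=np.array([np.cos(yaw),np.sin(yaw),0]);z=np.cross(x,y)
    return Ro.from_matrix(np.c_[x,y,z]).as_rotvec()
def cam(c):
    i=viewer.camera_info(c); return np.array(i["camera_matrix"]),np.array(i["R"]),np.array(i["t"])
def ray(c,uv,z,KRt=None):
    K,R,t=KRt or cam(c); o=-R.T@t; d=R.T@np.linalg.inv(K)@np.array([uv[0],uv[1],1.])
    return o+d*(z-o[2])/d[2]
def proj(X,KRt):
    K,R,t=KRt; p=K@(R@np.array(X)+t); return p[:2]/p[2]
E
python3 - <<'E'
from h import *
s=robot.observe();K,R,t=cam("wrist")
Rt=Ro.from_rotvec(s["tcp_rot"]).as_matrix()
print("cam in tool",np.round(Rt.T@(-R.T@t-s["tcp_pos"]),1),"\ncam axes in tool\n",np.round(Rt.T@R.T,3))
print("tool axes",np.round(Rt,2))
for yaw in (-0.13,-0.13+np.pi,-.28,-.28+np.pi):
    for p in ([516,234,70],[555,-165,110],[535,-236,100]): print(yaw,p,kin.ik(p,ori(yaw)))
im=cv2.imread("pics/a_side.png")[260:380,130:310];cv2.imwrite("pics/crop.png",cv2.resize(im,None,fx=4,fy=4,interpolation=cv2.INTER_CUBIC))
E
```

```text
cam in tool [-169.8    0.2  -84.1] 
cam axes in tool
 [[-0.001 -0.296  0.955]
 [ 1.    -0.     0.001]
 [-0.     0.955  0.296]]
tool axes [[ 0.    0.4   0.92]
 [-0.    0.92 -0.4 ]
 [-1.   -0.    0.  ]]
-0.13 [516, 234, 70] [-0.76076922  0.53393543  0.35395946  1.93295668 -0.27062296  0.72062859
 -0.37728657]
-0.13 [555, -165, 110] [-0.31677257  0.56399603  0.72795814  1.90026004 -0.48768166  0.86184559
  0.53128248]
-0.13 [535, -236, 100] [-0.3175367   0.67436323  0.93459492  1.89899186 -0.6809814   0.92358959
  0.82024737]
3.0115926535897932 [516, 234, 70] [-0.28059565  0.53829431 -0.26067537  1.89980333  0.19980535  0.7284684
  2.35588145]
3.0115926535897932 [555, -165, 110] [-0.63637619  0.93984439  1.34006899  1.91652374 -1.01115605  1.18786581
 -2.1783372 ]
3.0115926535897932 [535, -236, 100] [-0.50032827  0.9722804   1.33855471  1.9078275  -1.04286726  1.19633822
 -2.03835341]
-0.28 [516, 234, 70] [-0.78301301  0.5376514   0.38307392  1.93443056 -0.29330212  0.72358932
 -0.50720522]
-0.28 [555, -165, 110] [-0.32359603  0.5671299   0.73792964  1.90065755 -0.49516796  0.86421397
  0.38788754]
-0.28 [535, -236, 100] [-0.32763138  0.68305599  0.9517245   1.89952563 -0.69550962  0.93097541
  0.68247482]
2.861592653589793 [516, 234, 70] [-0.30404436  0.5345346  -0.23052776  1.90142147  0.17643371  0.72507151
  2.22561204]
2.861592653589793 [555, -165, 110] [-0.63637619  0.93984439  1.34006899  1.91652374 -1.01115605  1.18786581
 -2.3283372 ]
2.861592653589793 [535, -236, 100] [-0.50032827  0.9722804   1.33855471  1.9078275  -1.04286726  1.19633822
 -2.18835341]
```

View pics/crop.png

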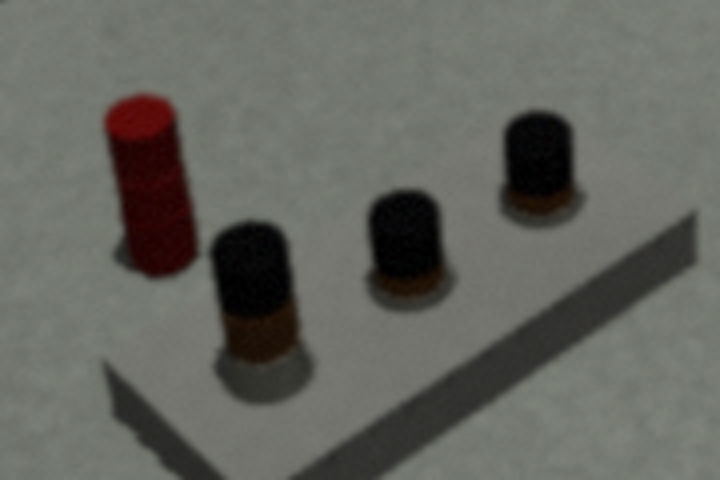

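The crop shows the amber vial (crop 258,290) standing tall in the tray's end hole, next to the red one (crop 150,185). Next, a close wrist view of the tray, then of the warmer.

```bash
python3 - <<'E'
from h import *
grip(0.6)
robot.movep([512,220,190],ori(-0.13))
i=cam("wrist");im=viewer.read_camera("wrist");cv2.imwrite("pics/b.png",im[:,:,::-1])
K,R,t=i;np.savez("b.npz",K=K,R=R,t=t,im=im)
for n in ["vial","tray","short_a"]:
    for d in viewer.pinpoint(n,"wrist")[:4]: print(n,round(d["confidence"],2),np.round(R.T@(np.array(d["at"])-t),1))
for n in ["vial","short_a"]:
    for d in viewer.silhouettes(n,"wrist")[:4]:
        ys,xs=np.nonzero(d["mask"]);print(n,round(d["confidence"],2),xs.mean(),ys.mean(),xs.min(),xs.max(),ys.min(),ys.max())
print(robot.observe()["t"])
E
```

```text
vial 0.63 [619.4 208.5   2.9]
vial 0.62 [512.8 239.9  16.3]
tray 0.95 [510.3 174.4  -1.4]
short_a 0.82 [505.6 114.6  12.6]
short_a 0.62 [508.2 173.8  14.6]
vial 0.64 323.9527156549521 211.03578274760383 306 342 185 236
vial 0.56 450.2162752594211 228.92572364827961 423 478 203 254
short_a 0.84 324.1838124054463 278.76021180030256 309 341 255 302
short_a 0.79 324.19029275808936 345.40986132511557 310 339 321 370
4.15
```

View pics/b.png

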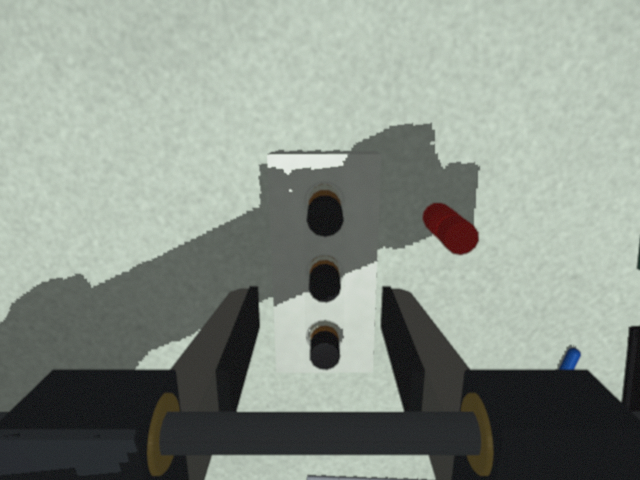

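```bash
python3 - <<'E'
from h import *
b=np.load("b.npz");k=(b["K"],b["R"],b["t"])
for (u,v0,z,vtop) in [(324,236,86,185),(324.7,302,61,255),(324.5,370,61,321)]:
    # far rim of cap top: v0
    c=ray("",(u,v0),z,k); print("far rim",np.round(c,1))
    u1=ray("",(u-17,v0-17),z,k);u2=ray("",(u+17,v0-17),z,k);print("width",np.linalg.norm(u1-u2))
print(-k[1].T@k[2])
im=b["im"][140:390,250:490,::-1];cv2.imwrite("pics/b_crop.png",cv2.resize(im,None,fx=2.4,fy=2.4,interpolation=cv2.INTER_CUBIC))
E
```

```text
far rim [514.8 224.4  86. ]
width 23.149996257254454
far rim [508.  162.8  61. ]
width 26.5490282421349
far rim [500.1 101.   61. ]
width 28.017110577404555
[522.4238253  305.58079619 359.73950854]
```

View pics/b_crop.png

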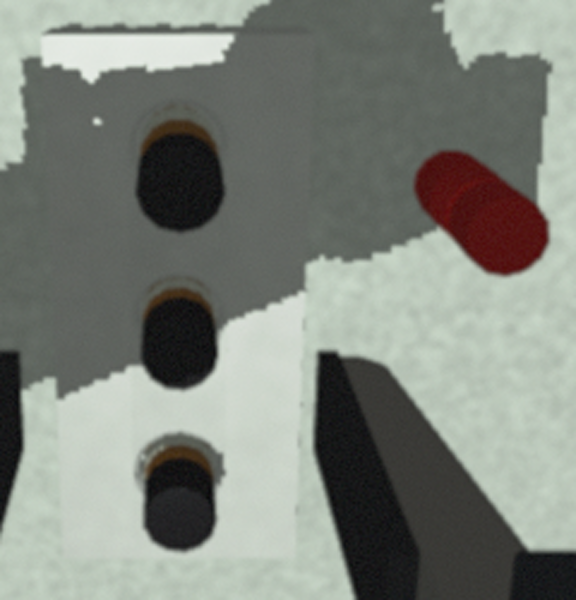

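Cap centre comes to about (514, 237) at z 86. The short vials' row predicts (514.5, 237), so they agree. Grasping now.

```bash
python3 - <<'E'
from h import *
o=ori(-0.13)
robot.servo_line([514,237,110],feed=150,rotation=o)
robot.servo_line([514,237,49],feed=80)
print(robot.observe()["contact_force"])
grip(0.0,20)
s=robot.observe();print(s["grip_width"]*92,s["contact_force"],s["tcp_pos"],s["t"])
robot.servo_line([514,237,135],feed=100)
s=robot.observe();print(s["grip_width"]*92,s["contact_force"],s["tcp_pos"],s["t"])
robot.movep([500,-130,190],ori(-0.28))
i=cam("wrist");im=viewer.read_camera("wrist");cv2.imwrite("pics/c.png",im[:,:,::-1])
K,R,t=i;np.savez("c.npz",K=K,R=R,t=t,im=im)
for n in ["warmer","well","dial_grip","corner_l"]:
    for d in viewer.pinpoint(n,"wrist")[:4]: print(n,round(d["confidence"],2),np.round(R.T@(np.array(d["at"])-t),1))
s=robot.observe();print(s["grip_width"]*92,s["t"])
E
```

```text
[-0.29533001 -0.34327941  0.46072877]
25.401902335989355 [2.18858413 0.60254655 1.13805121] [514.4203818  237.0930967   49.24759191] 6.3
25.63260002927027 [-0.4166705  -0.62147254 -1.24860113] [513.4223935  236.82182857 134.37354896] 7.3083
warmer 0.8 [ 5.465e+02 -1.984e+02 -5.000e-01]
well 0.56 [ 559.2 -160.1   58.8]
dial_grip 0.64 [ 539.2 -226.5   88.2]
corner_l 0.94 [ 478.9 -260.6   57.5]
corner_l 0.83 [ 518.8 -112.7   60. ]
25.363685797433863 8.95
```

View pics/c.png

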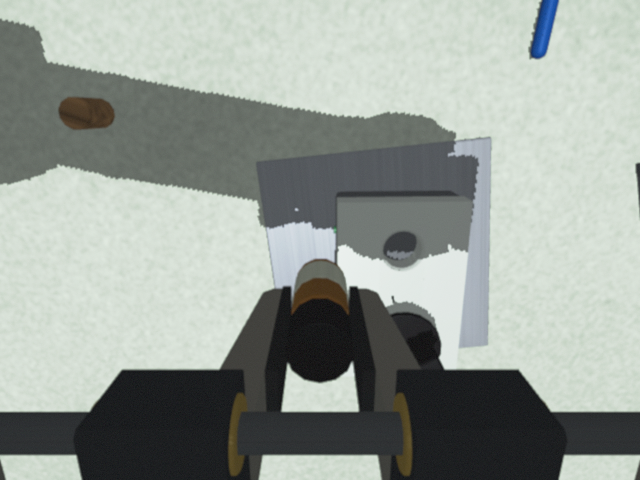

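```bash
python3 - <<'E'
from h import *
b=np.load("c.npz");im=b["im"][170:380,320:500,::-1];cv2.imwrite("pics/c_crop.png",cv2.resize(im,None,fx=3.2,fy=2.8,interpolation=cv2.INTER_CUBIC))
im=cv2.imread("pics/a_top.png")[165:275,330:460];cv2.imwrite("pics/a_crop.png",cv2.resize(im,None,fx=5,fy=5,interpolation=cv2.INTER_CUBIC))
E
```

```text
(no output)
```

View pics/c_crop.png

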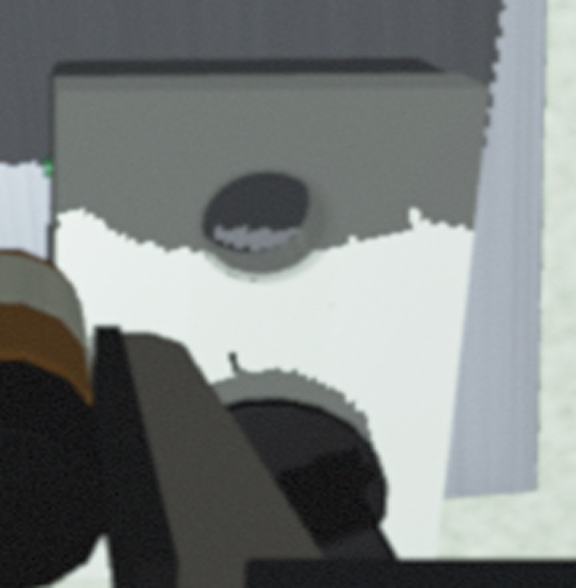

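View pics/a_crop.png

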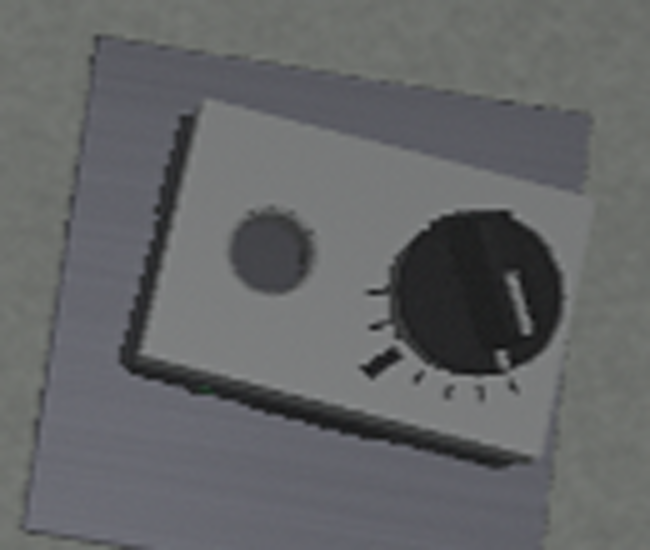

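```bash
python3 - <<'E'
from h import *
T=cam("top")
P=[ray("",(330+u/5-.4,165+v/5-.4),59,T)[:2] for u,v in [(203,98),(140,357),(590,198),(540,462),(272,252)]]
fl,nl,fr,nr,w=P; print(np.round(P,1))
print("sizes",np.linalg.norm(fl-nl),np.linalg.norm(fr-nr),np.linalg.norm(fl-fr),np.linalg.norm(nl-nr))
y=(nl-nr)+(fl-fr); yaw=np.arctan2(-y[0],y[1]);x=(fl-nl)+(fr-nr);print("yaw",yaw,np.arctan2(x[1],x[0]))
c=(fl+nl+fr+nr)/4; ey=np.array([-np.sin(yaw),np.cos(yaw)]);print("c",c,"well",c+37*ey,"dial",c-37*ey,"well seen",w)
b=np.load("c.npz");k=(b["K"],b["R"],b["t"])
for u,v in [(336.6,195.5),(473,200),(400.8,249)]: print("wrist",np.round(ray("",(u,v),59,k),1))
# in-hand vial bottom at tool
print(-k[1].T@k[2])
E
```

```text
[[ 611.9 -139.7]
 [ 514.9 -113.2]
 [ 572.5 -282.2]
 [ 474.7 -257.6]
 [ 553.3 -163.1]]
sizes 100.6050190627095 100.88304663756524 147.8453396113899 149.88321714260877
yaw -0.2705682194163198 -0.255989779051056
c [ 543.50453603 -198.1729262 ] well [ 553.39386003 -162.51901658] dial [ 533.61521204 -233.82683581] well seen [ 553.34933934 -163.07215152]
wrist [ 519.4 -106.9   59. ]
wrist [ 615.2 -137.6   59. ]
wrist [ 555.7 -160.3   59. ]
[523.87870044 -47.31862162 359.46136121]
```

```bash
python3 - <<'E'
from h import *
yaw=-0.265; ex=np.array([np.cos(yaw),np.sin(yaw)])
p=np.array([555,-161.5])-50*ex
robot.servo_line([*p,102],feed=150,rotation=ori(yaw))
s=robot.observe();print(s["tcp_pos"],s["t"])
i=cam("wrist");im=viewer.read_camera("wrist");cv2.imwrite("pics/d.png",im[:,:,::-1])
K,R,t=i;np.savez("d.npz",K=K,R=R,t=t,im=im,tcp=s["tcp_pos"],rot=s["tcp_rot"])
cv2.imwrite("pics/d_crop.png",cv2.resize(im[160:400,250:490,::-1],None,fx=2.5,fy=2.5,interpolation=cv2.INTER_CUBIC))
im=viewer.read_camera("side");cv2.imwrite("pics/d_side.png",cv2.resize(im[140:290,260:460,::-1],None,fx=4,fy=4,interpolation=cv2.INTER_CUBIC))
E
```

```text
[ 507.18866943 -148.55913945  102.49426641] 9.7
```

View pics/d_crop.png

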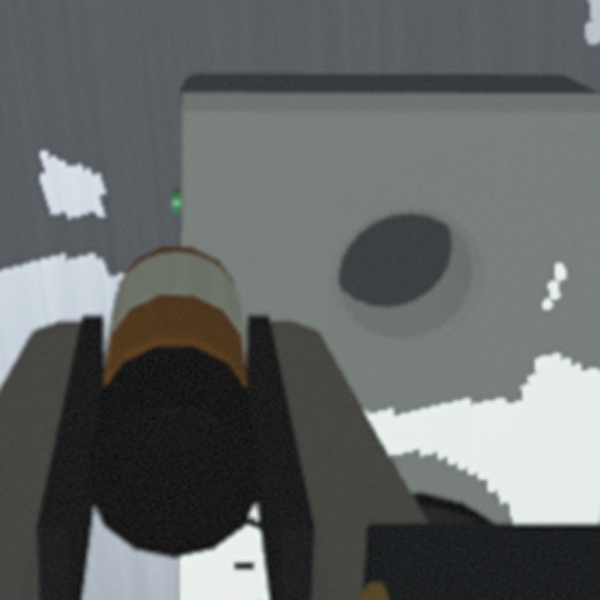

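View pics/d_side.png

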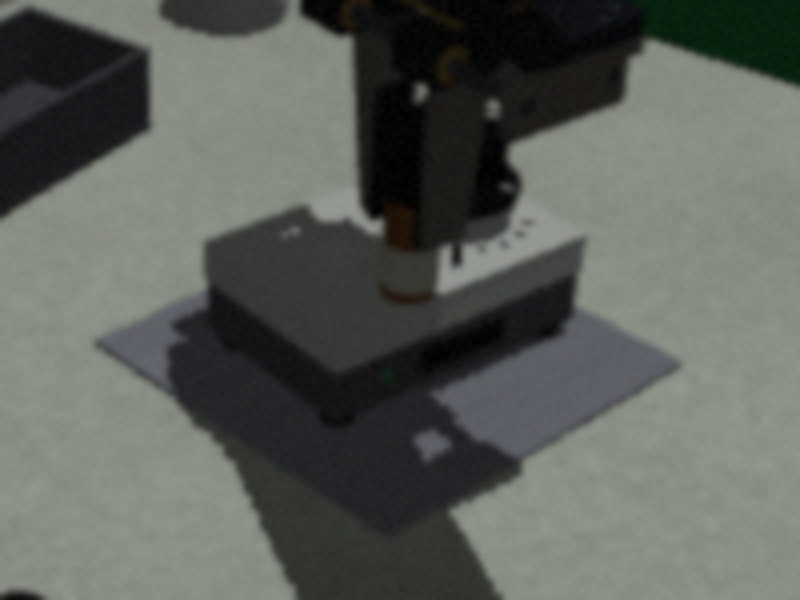

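```bash
python3 - <<'E'
from h import *
b=np.load("d.npz");k=(b["K"],b["R"],b["t"]);tcp=b["tcp"]
yaw=-0.265; ex=np.array([np.cos(yaw),np.sin(yaw)]);ey=np.array([-ex[1],ex[0]])
def loc(p): return np.round([ (p[:2]-tcp[:2])@ex,(p[:2]-tcp[:2])@ey],1)
c=lambda u,v:(250+u/2.5-.3,160+v/2.5-.3)
zb=tcp[2]-33
r=ray("",c(177,247),zb,k);print("vial near rim rel tcp",loc(r),"centre rel",loc(r)-[0,13])
for (u,v) in [(406.5,275.5)]:
  for z in(57,59):
    w=ray("",c(u,v),z,k);print("well",np.round(w,1),"rel tcp",loc(w))
for z,e in ((57,15),(59,17)):
  print([np.round((np.array(proj([*(w[:2]+d),z],k))-[250,160])*2.5) for d in (e*ex,-e*ex,e*ey,-e*ey)])
l=ray("",c(183,92),59,k);print("corner_l",l, "well from corner",l[:2]+50*ex-38*ey)
E
```

```text
vial near rim rel tcp [ 0.5 11.7] centre rel [ 0.5 -1.3]
well [ 557.1 -161.6   57. ] rel tcp [51.6  0.5]
well [ 556.9 -160.7   59. ] rel tcp [51.1  1.3]
[array([471., 271.]), array([336., 271.]), array([408., 207.]), array([400., 333.])]
[array([483., 275.]), array([329., 275.]), array([411., 201.]), array([401., 345.])]
corner_l [ 519.97482641 -108.20099315   59.        ] well from corner [ 558.27689926 -157.96997159]
```

```bash
python3 - <<'E'
from h import *
robot.servo_line([556.5,-160.8,102],feed=80)
robot.servo_line([556.5,-160.8,96.5],feed=50)
s=robot.observe();print(s["tcp_pos"],s["contact_force"],s["t"])
i=cam("wrist");im=viewer.read_camera("wrist")
K,R,t=i;np.savez("e.npz",K=K,R=R,t=t,im=im,tcp=s["tcp_pos"],rot=s["tcp_rot"])
cv2.imwrite("pics/e_crop.png",cv2.resize(im[180:340,240:400,::-1],None,fx=4,fy=3.7,interpolation=cv2.INTER_CUBIC))
im=viewer.read_camera("side");cv2.imwrite("pics/e_side.png",cv2.resize(im[180:255,300:400,::-1],None,fx=8,fy=8,interpolation=cv2.INTER_CUBIC))
E
```

```text
[ 555.83996257 -160.57286236   96.05379086] [0.16708821 0.48681859 0.03267131] 10.85
```

View pics/e_crop.png

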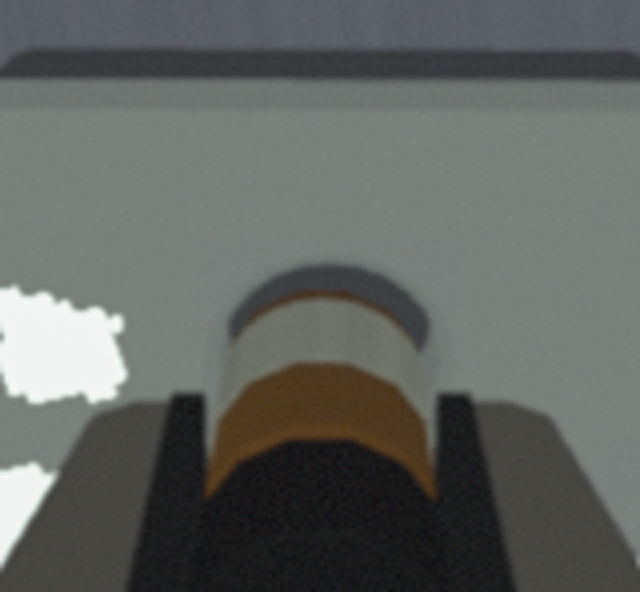

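View pics/e_side.png

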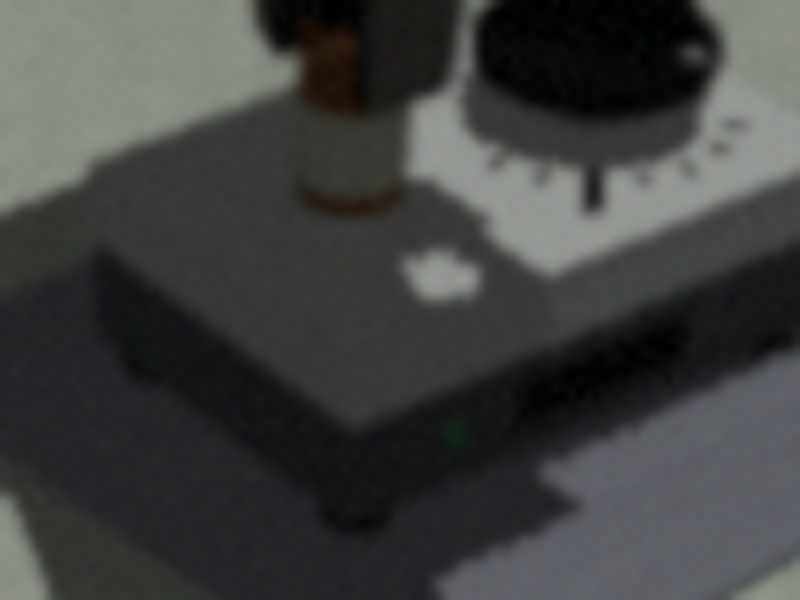

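```bash
python3 - <<'E'
from h import *
b=np.load("e.npz");k=(b["K"],b["R"],b["t"]);tcp=b["tcp"]
yaw=-0.265; ex=np.array([np.cos(yaw),np.sin(yaw)]);ey=np.array([-ex[1],ex[0]])
q=lambda d,z:np.round((np.array(proj([*(tcp[:2]+d),z],k))-[240,180])*[4,3.7])
print("vial near",q(13*ey,tcp[2]-33),"well near",q(15*ey,57),"well near+1y",q(16*ey,57),"+1x",q(15*ey+ex,57), "chamfer",q(17*ey,59))
print("vial centre x at right/left",q(13*ex,tcp[2]-33),q(-13*ex,tcp[2]-33),q(15*ex,57),q(-15*ex,57))
E
```

```text
vial near [318. 282.] well near [318. 255.] well near+1y [318. 248.] +1x [326. 255.] chamfer [318. 246.]
vial centre x at right/left [417. 368.] [220. 368.] [429. 352.] [208. 352.]
```

Gap between the near rims is 27 px, as expected for a concentric fit. The well apex (u 329) is about 1 mm in +x of the vial's (322). I'll correct that and descend with a force check.

```bash
python3 - <<'E'
from h import *
p=np.array([557.2,-161.0])
for z in list(np.arange(94,74,-4))+[74.5,73,72,71,70]:
    robot.servo_line([*p,z],feed=40)
    s=robot.observe();f=s["contact_force"];print(np.round(s["tcp_pos"],1),np.round(f,1),np.round(s["wrist_torque"],2))
    if f[2]>3 or np.hypot(f[0],f[1])>4: break
print(s["t"])
i=cam("wrist");im=viewer.read_camera("wrist")
cv2.imwrite("pics/f_crop.png",cv2.resize(im[140:340,220:420,::-1],None,fx=3,fy=3,interpolation=cv2.INTER_CUBIC))
E
```

```text
[ 557.1 -161.    93.9] [-0.   0.3 -0.3] [-0.09  0.07 -0.03]
[ 557.  -161.    89.7] [ 0.  -0.4 -0.2] [-0.06  0.1   0.07]
[ 556.9 -160.9   85.7] [ 0.4 -0.   0.4] [-0.11  0.09  0.  ]
[ 557.  -160.9   81.7] [ 0.2 -0.3 -0.6] [-0.06  0.11 -0.01]
[ 557.  -160.9   77.7] [-1.1 -0.6  0.2] [ 0.01  0.05 -0.  ]
[ 557.  -160.9   74.2] [ 0.5 -0.2 -1.3] [-0.05  0.1  -0.05]
[ 557.2 -161.    72.9] [0.3 0.4 0.3] [-0.07  0.06  0.02]
[ 557.4 -161.1   72.2] [ 0.5 -0.2  1.3] [-0.03  0.12  0.08]
[ 557.8 -161.2   72. ] [-1.2  0.3  6.8] [ 0.06  0.42 -0.04]
13.2
```

View pics/f_crop.png

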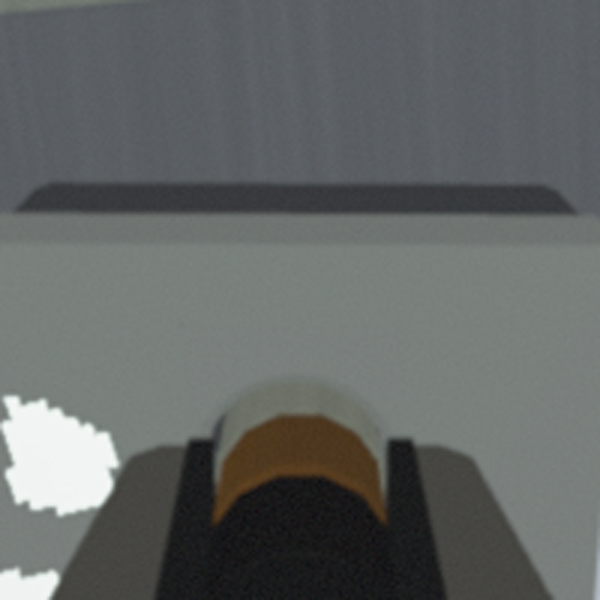

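Floor contact came at TCP z 72.0, which is the height predicted for fully seated. Release, then look at the dial.

```bash
python3 - <<'E'
from h import *
robot.servo_line([557.1,-161.0,71.8],feed=40)
print(robot.observe()["contact_force"])
grip(0.42)
print(robot.observe()["contact_force"])
robot.servo_line([557.1,-161.0,140],feed=120)
robot.movep([560,-270,210],ori(-0.265))
s=robot.observe();print(s["tcp_pos"],s["t"])
i=cam("wrist");im=viewer.read_camera("wrist");K,R,t=i;np.savez("g.npz",K=K,R=R,t=t,im=im,tcp=s["tcp_pos"],rot=s["tcp_rot"])
cv2.imwrite("pics/g.png",im[:,:,::-1])
for n in ["dial_grip","corner_l","well","vial"]:
    for d in viewer.pinpoint(n,"wrist")[:3]: print(n,round(d["confidence"],2),np.round(R.T@(np.array(d["at"])-t),1))
im=viewer.read_camera("top");cv2.imwrite("pics/g_top.png",cv2.resize(im[165:275,330:460,::-1],None,fx=5,fy=5,interpolation=cv2.INTER_CUBIC))
im=viewer.read_camera("side");cv2.imwrite("pics/g_side.png",cv2.resize(im[140:290,260:460,::-1],None,fx=4,fy=4,interpolation=cv2.INTER_CUBIC))
E
```

```text
[-0.44100086 -0.3794674   3.21882094]
[ 0.01418728 -0.41751495 -0.33193849]
[ 559.4550202  -269.77131859  209.01615075] 15.1917
dial_grip 0.58 [ 537.1 -228.6   87.4]
corner_l 0.88 [ 518.2 -108.6   60. ]
corner_l 0.56 [ 478.5 -257.6   58.9]
vial 0.95 [ 554.7 -160.7   39.9]
```

View pics/g.png

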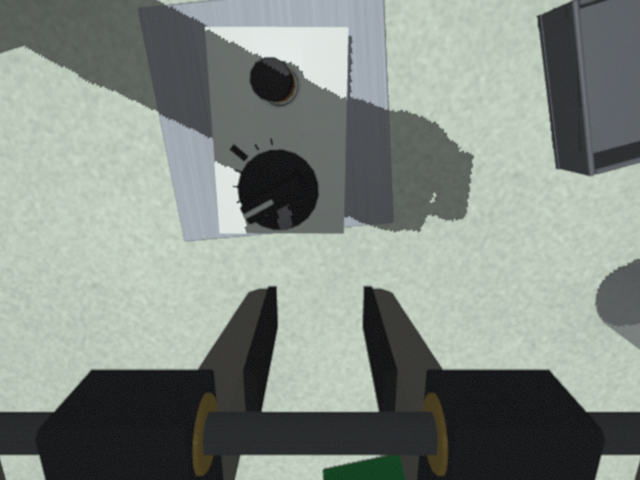

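View pics/g_top.png

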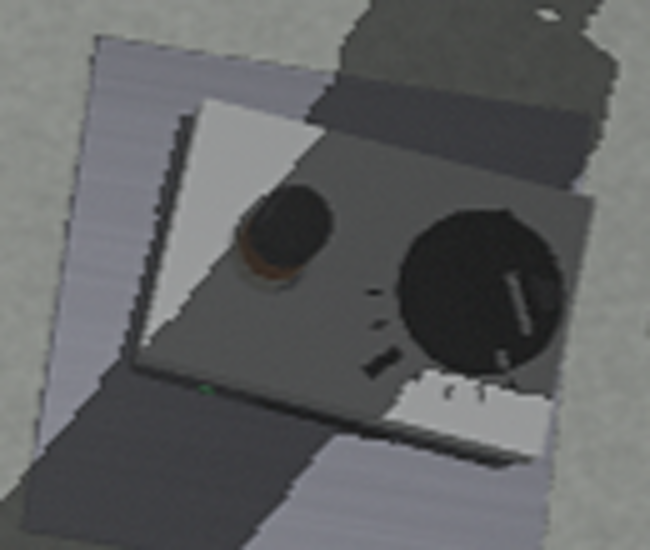

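View pics/g_side.png

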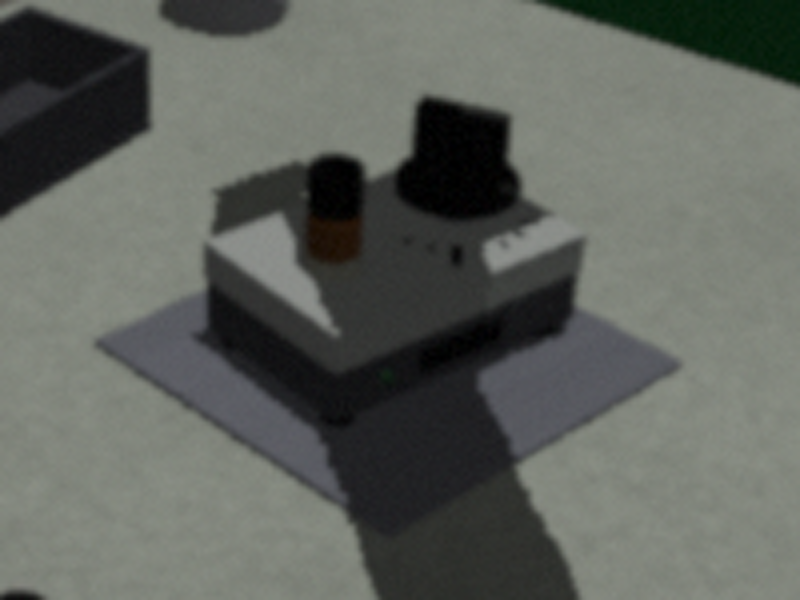

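```bash
python3 - <<'E'
from h import *
b=np.load("g.npz");im=b["im"]
c=cv2.resize(im[130:240,200:330,::-1],None,fx=6,fy=5.4,interpolation=cv2.INTER_CUBIC)
c=cv2.convertScaleAbs(c,alpha=2.2,beta=10);cv2.imwrite("pics/g_crop.png",c)
E
```

```text
(no output)
```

View pics/g_crop.png

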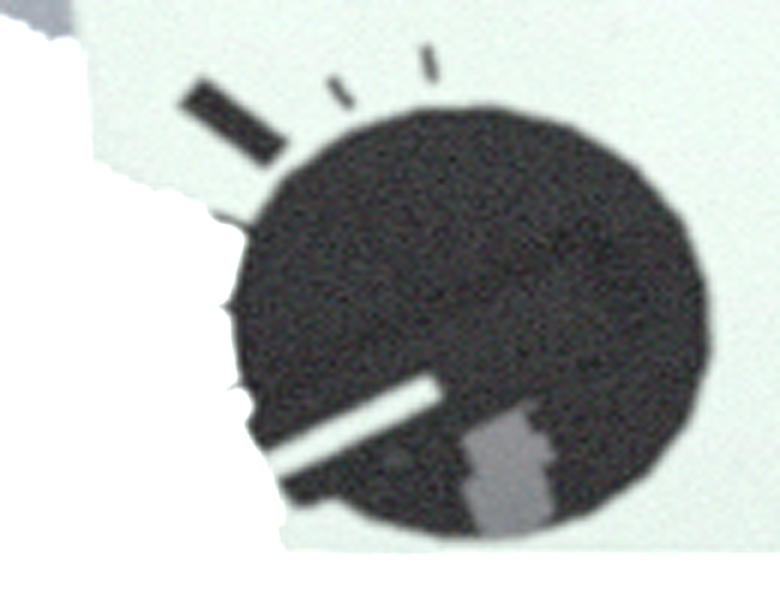

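```bash
python3 - <<'E'
from h import *
b=np.load("g.npz");k=(b["K"],b["R"],b["t"]);yw=-0.265
g=lambda u,v:(200+u/6-.4,130+v/5.4-.4)
tp=lambda u,v:(330+u/5-.4,165+v/5-.4)
T=cam("top")
def show(name,f,kk,disc,o,i,mark):
    for zt in (70,76,82):
        d=ray("",f(*disc),zt,kk); a=ray("",f(*o),zt+36,kk);e=ray("",f(*i),zt+36,kk)
        v=a-e; ang=np.arctan2(-v[1],-v[0]) # frame yaw; pointer to -x
        L=np.linalg.norm(v); n=np.array([-v[1],v[0]])[:2]/L
        m0=ray("",f(*mark[0]),59,kk);m1=ray("",f(*mark[1]),59,kk)
        print(name,zt,"disc",np.round(d[:2],1),"outer",np.round(a[:2],1),"inner",np.round(e[:2],1),"len",round(L,1),"yaw",round(ang,3),"j",round(yw+.7-ang,3),"offaxis of disc centre",round((d-e)[:2]@n,1),"mark",np.round(m0[:2],1),np.round(m1[:2],1))
show("wrist",g,k,(472,320),(275,465),(437,385),((278,153),(190,92)))
show("top",tp,T,(481,292),(527,333),(511,273),((400,352),(367,375)))
E
```

```text
wrist 70 disc [ 536.9 -233.3] outer [ 515.4 -239.8] inner [ 536.  -234.8] len 21.3 yaw 0.236 j 0.199 offaxis of disc centre -1.3 mark [ 518.4 -205.7] [ 510.4 -194.7]
wrist 76 disc [ 537.8 -232.4] outer [ 516.8 -238.6] inner [ 537.  -233.8] len 20.8 yaw 0.236 j 0.199 offaxis of disc centre -1.2 mark [ 518.4 -205.7] [ 510.4 -194.7]
wrist 82 disc [ 538.7 -231.5] outer [ 518.3 -237.5] inner [ 538.1 -232.8] len 20.3 yaw 0.236 j 0.199 offaxis of disc centre -1.1 mark [ 518.4 -205.7] [ 510.4 -194.7]
top 70 disc [ 535.6 -236.6] outer [ 514.7 -241.9] inner [ 535.8 -237.6] len 21.6 yaw 0.202 j 0.233 offaxis of disc centre -1.0 mark [ 515.6 -208.5] [ 507.3 -196. ]
top 76 disc [ 534.6 -234.9] outer [ 513.7 -240.2] inner [ 534.7 -235.8] len 21.4 yaw 0.202 j 0.233 offaxis of disc centre -0.9 mark [ 515.6 -208.5] [ 507.3 -196. ]
top 82 disc [ 533.5 -233.3] outer [ 512.7 -238.4] inner [ 533.6 -234.1] len 21.3 yaw 0.202 j 0.233 offaxis of disc centre -0.8 mark [ 515.6 -208.5] [ 507.3 -196. ]
```

```bash
python3 - <<'E'
from h import *
yaw=0.225-np.pi/2
for dy in np.arange(0,-1.41,-.2):
    q=kin.ik([537.5,-232.3,80],ori(yaw+dy)); print(round(dy,1),None if q is None else np.round(q,2))
robot.movep([537.5,-232.3,150],ori(yaw))
s=robot.observe();print(s["tcp_pos"],s["contact_force"],s["wrist_torque"],s["t"])
i=cam("wrist");im=viewer.read_camera("wrist");K,R,t=i;np.savez("k.npz",K=K,R=R,t=t,im=im,tcp=s["tcp_pos"],rot=s["tcp_rot"])
cv2.imwrite("pics/k.png",cv2.convertScaleAbs(im[:,:,::-1],alpha=1.6))
E
```

```text
0.0 [-0.19  0.63  0.73  1.9  -0.56  0.83 -0.51]
-0.2 [-0.22  0.65  0.78  1.9  -0.6   0.84 -0.68]
-0.4 [-0.25  0.66  0.82  1.9  -0.64  0.86 -0.84]
-0.6 [-0.28  0.68  0.87  1.9  -0.68  0.88 -1.01]
-0.8 [-0.31  0.7   0.91  1.91 -0.71  0.89 -1.18]
-1.0 [-0.33  0.73  0.95  1.91 -0.75  0.92 -1.35]
-1.2 [-0.36  0.75  1.    1.91 -0.79  0.94 -1.52]
-1.4 [-0.38  0.78  1.04  1.91 -0.83  0.96 -1.69]
[ 537.86197506 -232.29081309  150.24776076] [ 0.06255344 -1.30474452 -0.46583373] [-0.05844345  0.12591942  0.00964952] 16.4583
```

View pics/k.png

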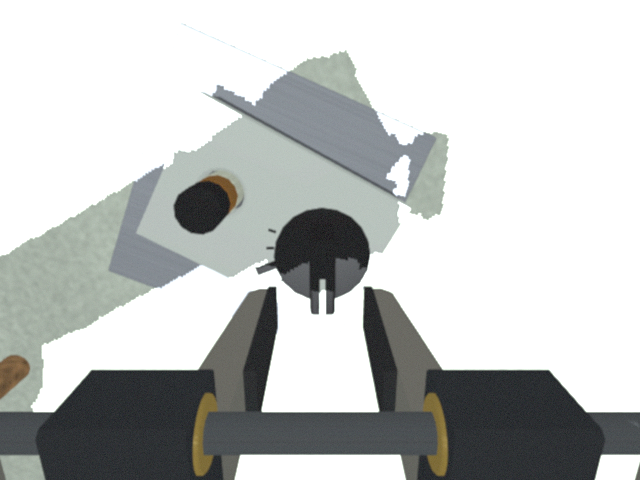

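```bash
python3 - <<'E'
from h import *
b=np.load("k.npz");k=(b["K"],b["R"],b["t"]);tcp=b["tcp"];im=b["im"]
for z in (113,105,76,59): print(z,np.round(proj([tcp[0],tcp[1],z],k),1))
c=cv2.resize(im[200:320,260:380,::-1],None,fx=6,fy=5,interpolation=cv2.INTER_CUBIC)
c=cv2.convertScaleAbs(c,alpha=2.5,beta=10);cv2.imwrite("pics/k_crop.png",c)
g=im.mean(2)
for v in range(282,314,4): print(v,g[v,300:346].astype(int))
E
```

```text
113 [320.3 276.1]
105 [320.3 270.7]
76 [320.3 253.6]
59 [320.3 245.2]
282 [ 60  60  60  60  61  60  59  61  57  45  28  26  20  20  26  24  26  22
  35  73 105 117 118 118 111  78  38  25  26  22  25  23  25  21  32  45
  57  60  59  61  60  59  60  60  60  60]
286 [ 58  60  59  59  57  60  58  61  58  45  34  22  23  24  25  26  16  18
  38  70 105 116 118 117 111  78  39  23  26  20  22  21  27  23  28  43
  57  59  59  59  57  57  58  61  59  61]
290 [ 59  57  58  58  57  58  60  58  57  49  36  33  38  33  29  28  25  27
  35  70 107 144 185 202 193 135  69  40  41  38  31  28  25  24  31  44
  55  57  58  57  57  55  56  56  57  58]
294 [115  91  72  58  54  58  56  57  54  47  35  39  50  54  58  56  59  56
  84 158 224 236 237 238 234 174  86  53  53  54  53  54  47  38  34  45
  53  55  54  56  54  59  71  98 132 176]
298 [233 234 234 234 232 222 198 172 152 112  63  41  48  52  53  57  56  53
  82 159 225 237 237 238 234 173  86  50  52  52  54  51  42  37  74 142
 181 203 219 230 234 236 236 236 235 235]
302 [232 233 233 234 233 234 234 235 231 186 105  52  47  51  57  55  51  52
  76 151 223 236 236 237 233 169  85  49  51  50  52  50  41  39 118 215
 236 235 235 235 235 235 235 235 235 235]
306 [233 233 233 232 233 233 233 235 231 185 106  48  45  51  54  54  53  47
  70 151 224 235 237 237 233 172  84  48  51  48  51  44  41  37 117 216
 235 235 235 234 235 235 235 235 235 235]
310 [233 233 233 233 233 233 233 233 232 211 137  64  42  52  53  52  50  49
  77 156 224 236 235 236 232 172  81  45  48  47  46  45  38  40 115 214
 235 236 235 234 234 235 234 234 235 235]
```

View pics/k_crop.png

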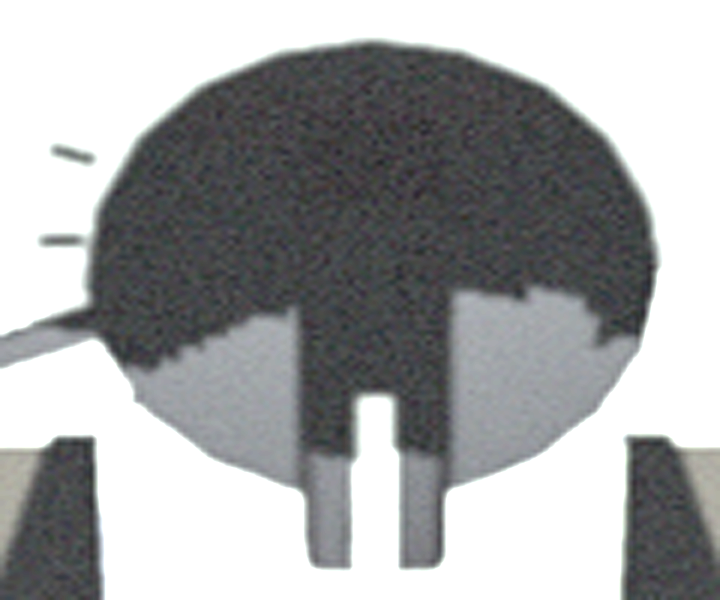

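```bash
cat > /tmp/x; python3 - <<'E'
from h import *
yaw=0.225-np.pi/2; A=np.array([538.1,-233.3])
s=robot.observe();M=Ro.from_rotvec(s["tcp_rot"]).as_matrix();print("yaw act",np.arctan2(M[1,1],M[0,1]),yaw)
robot.servo_line([*A,90],feed=100)
s=robot.observe();print(np.round(s["tcp_pos"],2),np.round(s["contact_force"],1),s["t"])
off=A-s["tcp_pos"][:2]
z=90
while z>58:
    z-=1.0
    robot.servo_line([*A,z],feed=25)
    s=robot.observe();f=s["contact_force"];print(z,np.round(s["tcp_pos"],2),np.round(f,1))
    if f[2]>4: break
print(s["t"])
E
```

```text
yaw act -1.3444871894580441 -1.3457963267948965
[ 538.25 -233.68   90.19] [1.2 1.3 0.7] 17.2583
89.0 [ 538.45 -233.33   89.49] [0.1 0.3 0.2]
88.0 [ 538.12 -233.21   88.05] [-0.2 -0.4  1. ]
87.0 [ 538.06 -233.29   86.92] [ 0.1 -1.2  0.1]
86.0 [ 538.04 -233.29   85.91] [ 0.  -0.4  0.4]
85.0 [ 538.05 -233.3    84.94] [-0.5 -0.5 -0.8]
84.0 [ 538.05 -233.29   83.94] [0.1 0.6 0.5]
83.0 [ 538.05 -233.28   82.92] [-0.5  0.1 -0.3]
82.0 [ 538.03 -233.29   81.91] [-0.2 -0.4 -0. ]
81.0 [ 538.06 -233.28   80.94] [-0.1  0.1 -1.2]
80.0 [ 538.05 -233.25   79.9 ] [-0.3 -0.1 -0.2]
79.0 [ 538.11 -233.33   78.99] [0.6 0.2 0.1]
78.0 [ 538.12 -233.29   77.96] [-0.3  0.2  0.3]
77.0 [ 538.1  -233.27   76.93] [-0.1  0.2  0.6]
76.0 [ 538.12 -233.31   76.15] [-1.   0.6  2.1]
75.0 [ 538.18 -233.32   75.91] [-1.9  1.7 10.8]
21.0083
```

Hard stop felt at TCP z ≈ 75.9, where force rose from 2 to 11 N within 0.25 mm. That is inside the 66–76 range expected. I'll ease to a light press and close on the bar.

```bash
python3 - <<'E'
from h import *
def pr(m=""):
    s=robot.observe();print(m,round(s["t"],2),np.round(s["tcp_pos"],2),np.round(s["contact_force"],1),np.round(s["wrist_torque"],2),round(s["grip_width"]*92,2))
A=[538.1,-233.3]
robot.servo_line([*A,75.8],feed=25); robot.hold(.1);pr("light")
grip(0.0,10); pr("g10"); robot.hold(.1);pr()
cv2.imwrite("pics/m_side.png",cv2.resize(viewer.read_camera("side")[140:290,260:460,::-1],None,fx=4,fy=4,interpolation=cv2.INTER_CUBIC))
E
```

```text
light 21.36 [ 538.28 -233.41   76.07] [-1.4  1.   6.3] [0.19 0.43 0.07] 38.74
g10 21.85 [ 538.61 -233.46   76.09] [-0.4 -0.1  5.9] [0.01 0.16 0.07] 14.0
 21.95 [ 538.64 -233.46   76.11] [-0.1 -0.2  5.1] [0.08 0.17 0.03] 14.01
```

View pics/m_side.png

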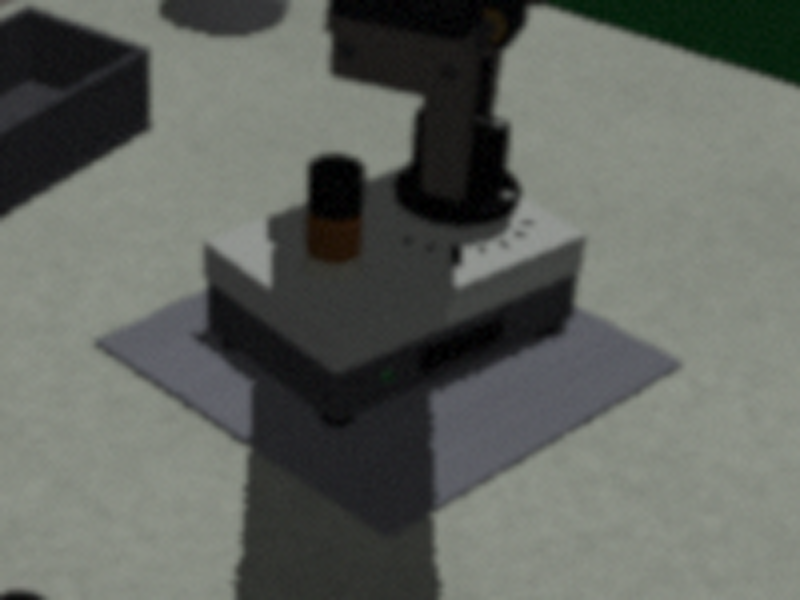

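```bash
cat > turn.py <<'E'
from h import *
def st():
    s=robot.observe();M=Ro.from_rotvec(s["tcp_rot"]).as_matrix()
    return s,s["contact_force"],np.arctan2(M[1,1],M[0,1])
def pr(m=""):
    s,f,y=st();print(m,round(s["t"],2),np.round(s["tcp_pos"],2),np.round(f,1),"tz",round(s["wrist_torque"][2],2),"yaw",round(y,3),round(s["grip_width"]*92,2))
def favg(n=3):
    F=[]
    for _ in range(n):
        robot.hold(0.03);F.append(robot.observe()["contact_force"])
    return np.mean(F,0)
E
python3 - <<'E'
from turn import *
grip(0.0,45);pr("g45")
c=np.array([538.1,-233.3,75.8]);yaw=0.225-np.pi/2
for i in range(12):
    f=favg()
    if f[2]>13.8: break
    c[2]-=np.clip((15-f[2])/12,.05,.5)
    robot.servo_line(c,feed=25,rotation=ori(yaw));pr(round(c[2],2))
f=favg();print(f)
np.save("c.npy",np.r_[c,yaw])
E
```

```text
g45 22.22 [ 538.63 -233.48   76.1 ] [-0.4  0.6  4.8] tz 0.1 yaw -1.345 13.52
75.3 22.57 [ 538.67 -233.51   75.98] [-0.7  0.2  8.5] tz 0.04 yaw -1.345 13.6
74.8 22.92 [ 538.68 -233.55   75.89] [-2.6  1.8 11.3] tz 0.11 yaw -1.346 13.61
74.55 23.27 [ 538.72 -233.5    75.84] [-2.8  1.9 13.4] tz 0.05 yaw -1.345 13.81
74.42 23.62 [ 538.68 -233.58   75.79] [-2.5  1.8 14.2] tz 0.09 yaw -1.346 13.69
[-2.58433221  1.98971119 14.28728556]
```

```bash
python3 - <<'E'
from turn import *
d=np.load("c.npy");c=d[:3];yaw=d[3];y0=yaw
for i in range(6):
    f=favg(2)
    c[:2]+=np.clip(f[:2]*0.08,-.3,.3); c[2]-=np.clip((15-f[2])/14,-.3,.3)
    if i>=2: yaw-=0.05
    robot.servo_line(c,feed=25,rotation=ori(yaw));pr(f"{yaw:.3f} {np.round(c,2)}")
    s,f,_=st()
    if f[2]>18.5: print("HIGH");break
np.save("c.npy",np.r_[c,yaw])
im=viewer.read_camera("wrist");cv2.imwrite("pics/n.png",cv2.convertScaleAbs(im[:,:,::-1],alpha=1.6))
cv2.imwrite("pics/n_side.png",cv2.resize(viewer.read_camera("side")[140:290,260:460,::-1],None,fx=4,fy=4,interpolation=cv2.INTER_CUBIC))
E
```

```text
-1.346 [ 537.92 -233.15   74.38] 24.13 [ 538.69 -233.51   75.8 ] [-2.1  2.1 14.3] tz 0.15 yaw -1.345 13.8
-1.346 [ 537.73 -233.04   74.28] 24.45 [ 538.68 -233.5    75.81] [-2.7  2.2 14.6] tz 0.03 yaw -1.345 14.11
-1.396 [ 537.57 -232.93   74.18] 24.77 [ 538.69 -233.59   75.79] [-2.4  0.9 14.7] tz 0.08 yaw -1.396 13.84
-1.446 [ 537.46 -232.8    74.17] 25.08 [ 538.68 -233.64   75.79] [-1.1  0.8 15.5] tz 0.06 yaw -1.446 14.06
-1.496 [ 537.29 -232.79   74.17] 25.4 [ 538.69 -233.71   75.83] [-1.5  0.8 13.3] tz 0.12 yaw -1.496 13.85
-1.546 [ 537.17 -232.76   74.08] 25.72 [ 538.69 -233.78   75.81] [-0.3 -0.  13.9] tz 0.08 yaw -1.546 13.73
```

View pics/n_side.png

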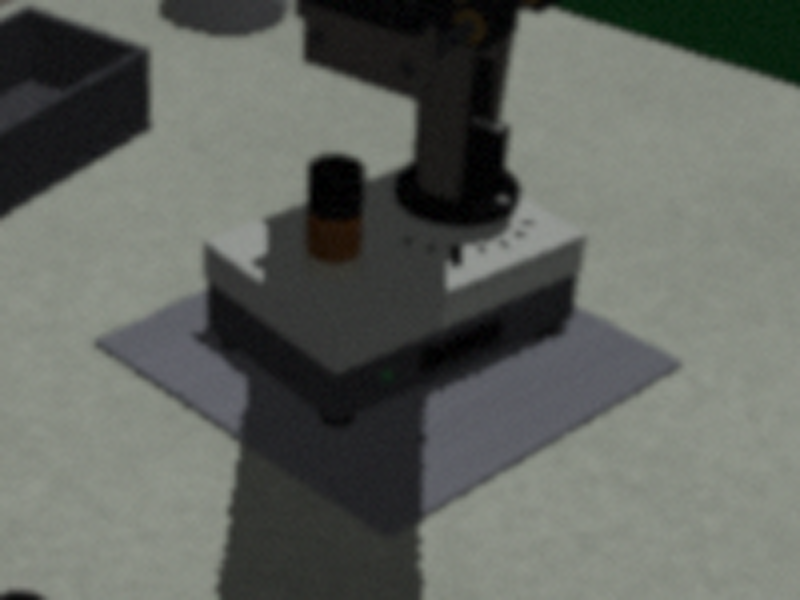

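View pics/n.png

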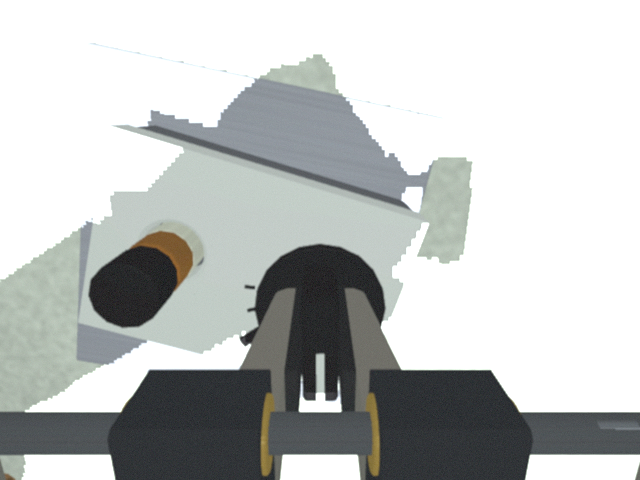

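Warmer corners in the side view haven't moved (340,372 and 585,237), and the pointer has turned. Continuing.

```bash
python3 - <<'E'
from turn import *
d=np.load("c.npy");c=d[:3];yaw=d[3];end=-0.955-np.pi/2
while yaw>end+1e-6:
    f=favg(2)
    if f[2]>17.5: c[2]+=.3
    c[:2]+=np.clip(f[:2]*0.08,-.3,.3); c[2]-=np.clip((15-f[2])/14,-.3,.2)
    yaw=max(yaw-0.065,end)
    robot.servo_line(c,feed=25,rotation=ori(yaw));pr(f"{yaw:.3f} {np.round(c,2)}")
    s,f,_=st()
    if f[2]>18.8 or f[2]<11: print("BAND");break
np.save("c.npy",np.r_[c,yaw])
im=viewer.read_camera("wrist");cv2.imwrite("pics/o.png",cv2.convertScaleAbs(im[:,:,::-1],alpha=1.6))
cv2.imwrite("pics/o_side.png",cv2.resize(viewer.read_camera("side")[140:290,260:460,::-1],None,fx=4,fy=4,interpolation=cv2.INTER_CUBIC))
E
```

```text
-1.611 [ 537.11 -232.74   74.  ] 26.13 [ 538.66 -233.88   75.79] [-1.   0.2 13.8] tz 0.07 yaw -1.611 13.96
-1.676 [ 537.06 -232.75   73.93] 26.45 [ 538.64 -233.94   75.77] [-0.7 -0.1 15.1] tz 0.03 yaw -1.676 13.91
-1.741 [ 537.03 -232.7    73.94] 26.77 [ 538.64 -234.06   75.8 ] [-0.6  0.4 14.4] tz 0.04 yaw -1.741 13.4
-1.806 [ 536.95 -232.71   73.9 ] 27.08 [ 538.62 -234.19   75.8 ] [-0.6 -0.  14.1] tz 0.03 yaw -1.806 13.59
-1.871 [ 536.89 -232.76   73.86] 27.4 [ 538.57 -234.31   75.78] [-0.5 -0.4 14.8] tz 0.03 yaw -1.871 14.07
-1.936 [ 536.83 -232.81   73.82] 27.72 [ 538.53 -234.36   75.78] [-1.9  0.  15.1] tz 0.06 yaw -1.936 13.96
-2.001 [ 536.82 -232.79   73.78] 28.03 [ 538.51 -234.48   75.79] [-0.1 -0.2 14.4] tz 0.05 yaw -2.001 13.73
-2.066 [ 536.76 -232.8    73.72] 28.35 [ 538.46 -234.57   75.77] [-0.4 -0.4 14.7] tz 0.03 yaw -2.066 13.48
-2.131 [ 536.7  -232.81   73.74] 28.67 [ 538.38 -234.67   75.8 ] [-0.5  0.1 15. ] tz 0.11 yaw -2.131 14.27
-2.196 [ 536.67 -232.83   73.7 ] 28.98 [ 538.31 -234.72   75.75] [-0.8 -0.8 16.4] tz 0.09 yaw -2.196 14.01
-2.261 [ 536.59 -232.86   73.7 ] 29.3 [ 538.25 -234.82   75.77] [-1.4 -1.  15. ] tz 0.04 yaw -2.261 13.7
-2.326 [ 536.53 -232.92   73.67] 29.62 [ 538.18 -234.86   75.74] [-0.8 -1.6 15.6] tz 0.06 yaw -2.326 13.91
-2.391 [ 536.47 -232.97   73.67] 29.93 [ 538.09 -235.     75.78] [-0.8  0.1 14.7] tz 0.06 yaw -2.391 13.81
-2.456 [ 536.39 -233.08   73.73] 30.25 [ 538.03 -235.03   75.78] [-0.8 -0.7 14.7] tz 0.04 yaw -2.456 13.44
-2.521 [ 536.39 -233.14   73.74] 30.57 [ 537.94 -235.1    75.77] [-0.3 -0.5 14.4] tz 0.06 yaw -2.521 13.56
-2.526 [ 536.28 -233.27   73.74] 30.88 [ 537.95 -235.12   75.8 ] [-1. -1. 15.] tz 0.2 yaw -2.526 13.71
```

View pics/o_side.png

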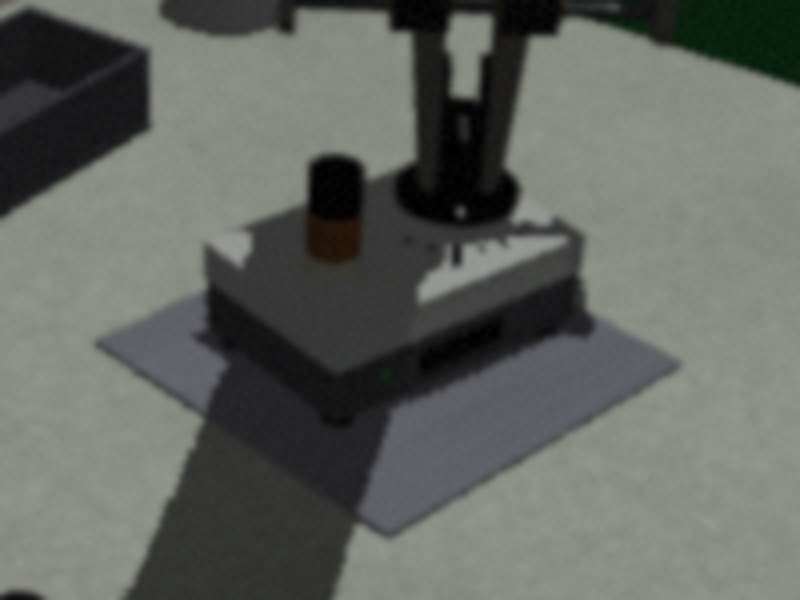

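View pics/o.png

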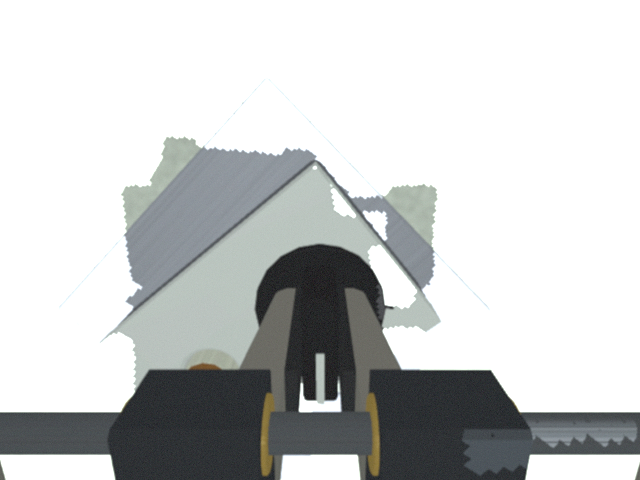

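```bash
python3 - <<'E'
from turn import *
d=np.load("c.npy");c=d[:3];yaw=d[3]
for i in range(8):
    f=favg(2)
    c[:2]+=np.clip(f[:2]*0.08,-.3,.3)
    if f[2]<5: break
    c[2]+=0.4
    robot.servo_line(c,feed=25,rotation=ori(yaw))
pr("eased")
grip(0.35);pr("open")
s,_,_=st();p=s["tcp_pos"]
robot.servo_line([p[0],p[1],130],feed=80);pr("up")
robot.movep([560,-270,210],ori(-0.265));pr()
i=cam("wrist");im=viewer.read_camera("wrist");K,R,t=i;np.savez("p.npz",K=K,R=R,t=t,im=im)
cv2.imwrite("pics/p_crop.png",cv2.convertScaleAbs(cv2.resize(im[10:250,190:370,::-1],None,fx=4,fy=2.5,interpolation=cv2.INTER_CUBIC)[:600],alpha=1.3,beta=10))
c=cv2.resize(im[130:240,200:330,::-1],None,fx=6,fy=5.4,interpolation=cv2.INTER_CUBIC)
cv2.imwrite("pics/p_dial.png",cv2.convertScaleAbs(c,alpha=2.2,beta=10))
im=viewer.read_camera("top");cv2.imwrite("pics/p_top.png",cv2.resize(im[165:275,330:460,::-1],None,fx=5,fy=5,interpolation=cv2.INTER_CUBIC))
im=viewer.read_camera("side");cv2.imwrite("pics/p_side.png",im[:,:,::-1])
E
```

```text
eased 32.63 [ 537.2  -234.46   76.11] [ 2.1 -3.4  5.4] tz -0.03 yaw -2.526 13.58
open 33.09 [ 536.67 -233.56   76.05] [ 0.7 -0.3  7.5] tz -0.01 yaw -2.526 32.02
up 33.92 [ 536.52 -233.22  129.74] [-0.5  0.1  0.2] tz 0.03 yaw -2.526 32.34
 35.58 [ 559.71 -269.88  209.48] [-0.4  1.1 -0.1] tz 0.0 yaw -0.266 32.79
```

View pics/p_dial.png

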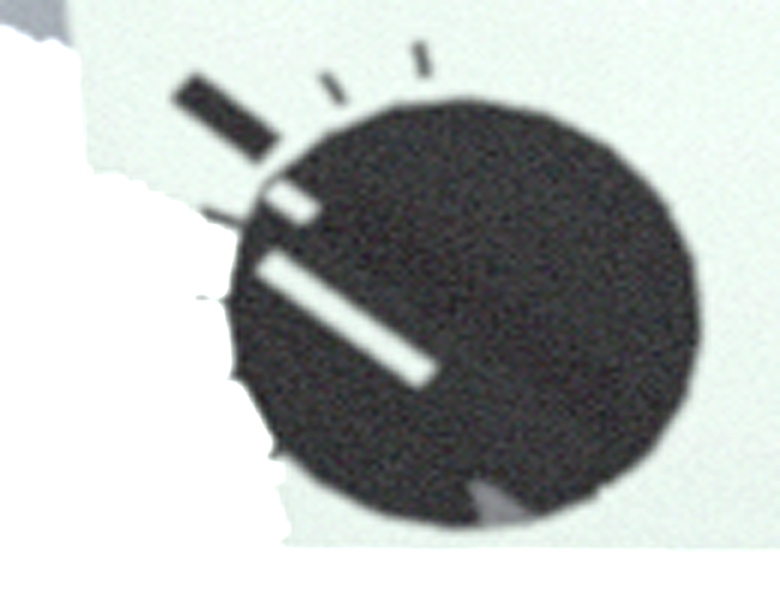

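View pics/p_top.png

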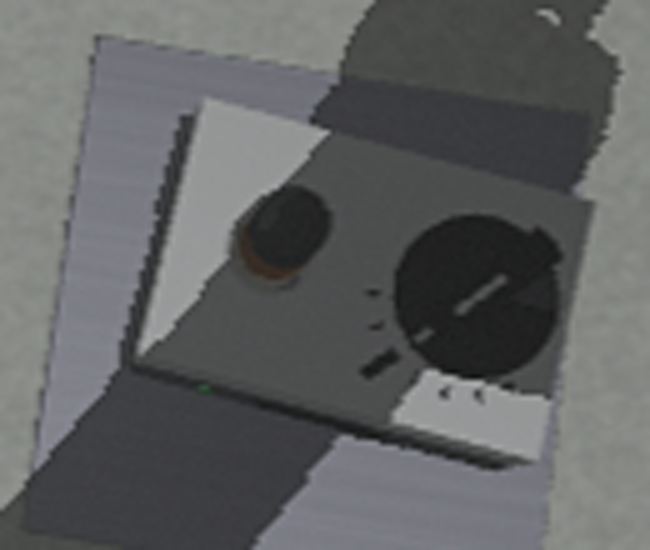

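View pics/p_side.png

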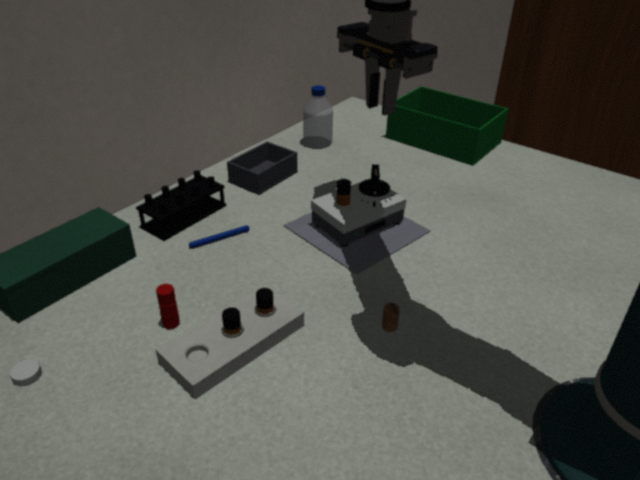

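```bash
python3 - <<'E'
from h import *
k0=np.load("g.npz");k0=(k0["K"],k0["R"],k0["t"]);b=np.load("p.npz");k=(b["K"],b["R"],b["t"]);T=cam("top")
g=lambda u,v:(200+u/6-.4,130+v/5.4-.4);tp=lambda u,v:(330+u/5-.4,165+v/5-.4)
def ang(f,kk,o,i,z): v=ray("",f(*i),z,kk)-ray("",f(*o),z,kk);return round(np.arctan2(v[1],v[0]),3)
print("wrist line",ang(g,k,(268,260),(428,375),112),"mark",ang(g,k,(182,85),(270,150),59),"before",ang(g,k0,(190,92),(278,153),59))
print("disc ptr",ang(g,k,(275,190),(310,214),76), "disc->centre",ang(g,k,(292,202),(465,313),76))
print("top line",ang(tp,T,(458,311),(505,279),112),"mark",ang(tp,T,(365,375),(397,353),59))
print("mark pos",ray("",g(270,150),59,k),ray("",g(278,153),59,k0))
ax=np.array([537.9,-233.0]);m=ray("",g(226,117),59,k)[:2];print("mark from axis",np.arctan2(*(ax-m)[::-1]))
# pointer line extended vs. inner/outer
o,i=[ray("",g(*q),112,k)[:2] for q in((268,260),(428,375))];print(o,i)
E
```

```text
wrist line -0.961 mark -0.967 before -0.935
disc ptr -0.932 disc->centre -0.899
top line -0.993 mark -0.989
mark pos [ 517.8139618  -205.22496465   59.        ] [ 518.41997324 -205.65663376   59.        ]
mark from axis -0.9498994792384858
[ 524.20720567 -214.72279987] [ 536.68672813 -232.58179769]
```

```bash
python3 - <<'E'
from h import *
s=robot.observe();print(s["t"],s["contact_force"]);print(robot.job_done())
E
```

```text
35.7333 [ 0.15100357  0.13977149 -0.50952483]
the job is handed in; nothing more can be done
None
```

I moved the tall amber vial from the tray into the warmer's well and turned the dial to the long raised mark. The job was handed in at 35.7 s with the arm clear.

- **Vial:** it touched the well floor at the predicted height (TCP z 72.0 mm), and the last pictures show it upright in the well. Both short vials still stand in the tray, and I left the red look-alike alone.
- **Dial:** I felt the hard stop at about TCP z 75.8 mm. I then turned while pressing 13 to 16.5 N, the highest reading being 16.4 N. Sideways force stayed below about 3 N while turning and reached about 4 N as I eased off to let go.
- **Pointer against mark:** the bar line and the mark differ by less than 0.01 rad in both the wrist and top views. A rougher reading from the short pointer line on the disc was off by 0.02 to 0.07 rad. I put that down to its few pixels and the disc's uncertain height, as it also rests on a less exact centre point.
- **Warmer position:** the side and top views show no visible movement. The raised mark measured 0.7 mm from its earlier place, which is within the measuring error.

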